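# Put the hand-therapy balls back to air in their box

## Task

The hand-therapy balls have been wiped and must go back in their box to air. Fold the blue lid of the white box up until it stands upright, pour all six balls out of the metal cup into the box, and stand the empty cup back on its cork coaster while the lid is still upright. Then fold the lid down to half open, 45 degrees, in line with the orange pointers on the box's sides, and leave it there; do not disturb the other things on the desk.

Things in the scene. Friction and masses are not known exactly. Their poses are not given: they have to be found in the camera images.
- box: white open box fixed to the desk, 130 mm (x) by 170 mm (y) outside, 70 mm tall, walls 4 mm, inside floor 4 mm up; origin under its centre. Its blue lid is hinged on the top edge of its +x wall; the hinge axis is the box's y
- pointer (a point): upper end of the orange pointer on the box's +y side (a like one on the -y side): a bar 60 mm long, 6 mm thick, 92 mm from the box's middle, rising from the hinge at 45 degrees towards the box's -x, just outside the lid's side edge
- lid (a joint): angle of the blue lid: 0 lies shut on the box, 1.57 upright, 0.785 half open in line with the pointers; it goes to 2.0. The hinge is stiff (about 0.22 N m of friction): the lid stays wherever it is left and moves with about 1 to 2 N at the tab
- lid_hinge (a point): point on the lid 5 mm from the hinge line along the lid's z, mid-width; the hinge line itself is 70 mm above the desk and 65 mm from the box's centre along the box's +x. Its frame turns with the lid: -x points along the lid from hinge to tab, z out of the lid's outer face, y along the hinge
- lid_tab (a point): grip point on the black tab in the middle of the lid's free edge: tab 24 mm wide (y), 10 mm thick (z), 42 mm long (x). The point is at mid-width and mid-thickness, 28 mm out from the lid's edge, 158 mm from lid_hinge, same axes. Lid 130 x 170 x 6 mm. Pinched lightly across its 24 mm width, the tab turns between the finger pads as the lid swings
- cup: round aluminium cup, 85 mm tall, 52 mm wide at the base widening to 64 mm at the rim, wall 3 mm, floor 5 mm, about 0.09 kg, holding the six balls (about 63 g); stands on the coaster; origin under its centre, z up its axis
- cup_rim (a point): centre of the cup's mouth, 85 mm above its base
- coaster: round cork coaster fixed to the desk, 110 mm wide, 5 mm thick; origin under its centre. It lies to the left or to the right of the box, the hand skeleton model on the other side
- ball0_center (a point): centre of a smooth yellow ceramic ball, 20 mm wide, about 10 g, in the cup at the start
- ball1_center (a point): centre of a smooth red ceramic ball, 20 mm wide, about 10 g, in the cup at the start
- ball2_center (a point): centre of a smooth yellow ceramic ball, 20 mm wide, about 10 g, in the cup at the start
- ball3_center (a point): centre of a smooth red ceramic ball, 20 mm wide, about 10 g, in the cup at the start
- ball4_center (a point): centre of a smooth yellow ceramic ball, 20 mm wide, about 10 g, in the cup at the start
- ball5_center (a point): centre of a smooth red ceramic ball, 20 mm wide, about 10 g, in the cup at the start
- skeleton: bystander, to be left alone: the hand skeleton model: black base 90 x 130 mm, curved ivory finger bones, 160 mm tall; origin under the base centre
- mug: bystander, to be left alone: white mug, 80 mm wide and 90 mm tall, handle to its +y; origin under its centre
- pill_bottle: bystander, to be left alone: amber jar with a white cap, 48 mm wide, 85 mm tall; origin under its centre
- carton: bystander, to be left alone: pale medicine carton, 60 x 100 x 45 mm; origin under its centre
- mouse: bystander, to be left alone: round black computer mouse, 62 mm wide, 33 mm tall; origin under its centre

How it is judged:
By the outcome, as a careful person would: the job done as asked, in the order asked, and still so for the second after the job is handed in, with the robot touching nothing.
It also fails if it takes over 72 s, if anything falls off the work surface, if the arm or the gripper's body presses on something with over 40 N, if the wrist force passes 120 N, or if a joint passes its speed limit or range.

## Robot

A 6-joint arm with a two-finger parallel gripper is mounted at the origin on the work surface. World frame = base frame: x ahead of the robot, y to its left, z up, the work surface at z = 0. Lengths are in m, angles in rad, forces in N, time in s.
With the tool pointing down it reaches from about 0.275 to 1 m from the base axis. Payload 8.4 kg.
Tool frame: the origin (TCP) lies on the centre line of the jaws, within the pads' length; the fingertips stand 17 mm ahead of it and the grasp point (between the pads) lies 2 mm behind it (bot.tcp_to_tips is the z of the fingertips in the tool frame, in m); z points along the fingers, y is the line along which they close (so a half turn about z gives the same grasp; the last joint's range is limited). The gripper opens to 85 mm and grips with 20 to 120 N. Pads are 22 mm wide; open, the fingers measure 114 mm over their backs; the gripper's body (76 mm by 85 mm) begins 54 mm behind the grasp point. The pads swing forward as they close: fully open they stand 13 mm farther back than shut.
Start: joints at [-1.237, 0.353, 1.633, -0, 1.155, -0.002], TCP at [0.206, -0.59, 0.248] pointing down, gripper open.
Joint ranges: [-2.63, 2.63], [-0.92, 2.1], [0.06, 2.66], [-1.3, 4.44], [0, 2.69], [-3.02, 3.02]. Speed limits (rad/s): [2.22, 2.22, 2.79, 3.14, 3.14, 3.14].

## Interface

Orientations are given as a unit quaternion [x, y, z, w].
In Python, from workcell import bot, hand, kinematics, get_obs, vision, hand_in gives the robot as it stands. The module is installed in compiled form; this text tells all that it offers. Calls block until the motion is done:
- bot.reach(position, orientation): joint-space move of the TCP to a pose.
- bot.servo_line(position, ori=None, velocity=0.15): straight line of the TCP; ori=None keeps the orientation; velocity is the mean speed in m/s.
- bot.goto_joints(angles): joint-space move.
- hand.move_gripper(opening, strength=None): finger opening in m; strength is the grip in N (None keeps the last); returns when the fingers have stopped.
- bot.dwell(seconds).
- kinematics.solve_ik(position, orientation): joint angles nearest the present ones, or None.
- get_obs(): the state.
- vision.read_camera(name): name is "side" or "top"; returns a dict with "frame" (480x640x3 uint8, red, green, blue), "intrinsics" (3x3 intrinsics, pixels), "view" (4x4, takes a point from world to camera coordinates). Camera axes: x right, y down, z forward; pixel columns grow to the right and rows downward; lengths in m; the calibration is good to about 2 mm. A picture is of the moment at which its call begins. There is no depth.
A pose or a line that the arm cannot do raises bot.IKError and nothing moves.
- hand_in(): hands the job in; it is judged then, once.
The state is a dict: "time_s": time; "joint_pos": joint angles; "joint_vel": joint speeds; "joint_efforts": joint torques, N m; "position": TCP position; "orientation": TCP orientation; "wrist_force": force on the tool from outside, world axes, zero at the start; "ft_torque": the same for the moment, N m; "gripper_width": finger opening in m; "grip_force": force on a finger pad.
Only numpy, scipy, OpenCV 4.12 (cv2) and the standard library are available. Lean on these libraries where they do the work, as an engineer would, in place of code of your own. Each camera call takes 0.05 s, during which the arm holds its last target. There are 200 camera calls.

## Working session

There is one attempt and no reset: what is moved stays moved. The work goes in short steps, each a Python script; the robot and the scene stay as the last script left them, time stands still between calls to the robot, and variables do not carry over. Pictures are saved under pics/ and viewed, at most 10 in all, crops included, and the job is handed in when it is done.

```bash
mkdir -p pics; python3 - <<'E'
from workcell import *
import cv2,numpy as np
for n in("top","side"):
    c=vision.read_camera(n); cv2.imwrite(f"pics/{n}0.png",c["frame"][:,:,::-1]); np.savez(f"{n}.npz",K=c["intrinsics"],V=c["view"])
    print(n,c["intrinsics"].round(1).tolist(),c["view"].round(4).tolist())
o=get_obs();print(o["time_s"],o["orientation"],o["wrist_force"])
E
```

```text
top [[507.4, 0.0, 333.7], [0.0, 507.4, 241.9], [0.0, 0.0, 1.0]] [[0.0134, -0.9998, 0.0131, 0.0474], [-0.9945, -0.0147, -0.1034, 0.5367], [0.1036, -0.0117, -0.9945, 1.1148], [0.0, 0.0, 0.0, 1.0]]
side [[486.4, 0.0, 320.3], [0.0, 486.4, 239.3], [0.0, 0.0, 1.0]] [[-0.7883, -0.6149, 0.0197, 0.4457], [-0.4153, 0.5082, -0.7545, 0.2677], [0.4539, -0.603, -0.656, 0.8598], [0.0, 0.0, 0.0, 1.0]]
0.1 [ 9.85934665e-01  1.67130024e-01 -9.28610518e-05 -6.19007658e-04] [-0.28751009 -0.08608559 -0.17059322]
```

View pics/top0.png

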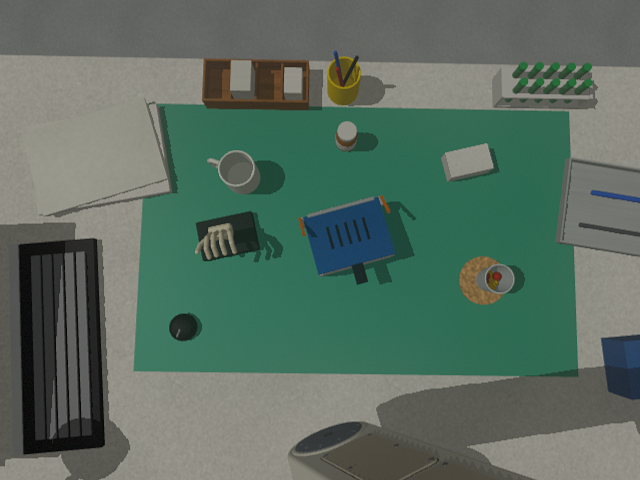

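View pics/side0.png

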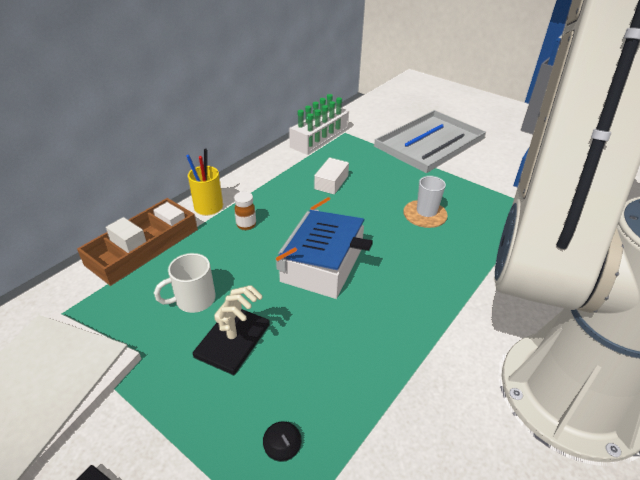

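```bash
cat > h.py <<'E'
import numpy as np,cv2
from scipy.optimize import least_squares
from scipy.spatial.transform import Rotation as R
C={n:np.load(f"{n}.npz") for n in("top","side")}
def proj(n,P):
    P=np.atleast_2d(P);V=C[n]["V"];q=P@V[:3,:3].T+V[:3,3];q=q@C[n]["K"].T;return q[:,:2]/q[:,2:]
def lidpts(p,L):  # p=x,y,yaw,angle ; L in lid frame from hinge line
    x,y,yaw,a=p;L=np.array(L,float)
    B=R.from_euler("y",a).apply(L)+[.065,0,.07]   # +rot about y raises -x
    return R.from_euler("z",yaw).apply(B)+[x,y,0]
def big(m,k=3):
    m=cv2.morphologyEx(m.astype(np.uint8),cv2.MORPH_CLOSE,np.ones((k,k)))
    c,_=cv2.findContours(m,cv2.RETR_EXTERNAL,cv2.CHAIN_APPROX_NONE);return max(c,key=cv2.contourArea)
def masks(im):
    h=cv2.cvtColor(im,cv2.COLOR_RGB2HSV).astype(int);return h[...,0],h[...,1],h[...,2]
def quad(im,roi):
    H,S,V=masks(im);m=(H>100)&(H<122)&(S>130)&(V>40);z=np.zeros_like(m);a,b,c,d=roi;z[b:d,a:c]=m[b:d,a:c]
    h=cv2.convexHull(big(z,9));
    for e in np.arange(2,25,.5):
        q=cv2.approxPolyDP(h,e,True)
        if len(q)<=4:break
    return q[:,0].astype(float)
E
python3 - <<'E'
from h import *
T=cv2.imread("pics/top0.png")[:,:,::-1].copy();S=cv2.imread("pics/side0.png")[:,:,::-1].copy()
q={"top":quad(T,(290,180,410,290)),"side":quad(S,(270,190,380,300))}
print(q)
L=[[0,85,8],[0,-85,8],[-.130e3,-85,8],[-130,85,8]];L=np.array(L)/1e3
def res(p):
    r=[]
    for n in q:
        P=proj(n,lidpts(p,L))
        for u in P: 
            d=q[n]-u; r.append(d[np.argmin((d**2).sum(1))])
    return np.ravel(r)
s=least_squares(res,[.5,0,.2,0.0],loss="soft_l1");print("lid",s.x,s.fun.round(1))
# coaster and cup
for n,im,roi in(("top",T,(450,250,525,312)),("side",S,(395,170,455,232))):
    H,Sa,V=masks(im);m=(H<22)&(Sa>90)&(V>90);z=np.zeros_like(m);a,b,c,d=roi;z[b:d,a:c]=m[b:d,a:c]
    c_=cv2.convexHull(big(z));print(n,"coaster",cv2.fitEllipse(c_))
    g=(Sa<60);z=np.zeros_like(g);z[b:d,a:c]=g[b:d,a:c];c_=big(z);print("grey",cv2.boundingRect(c_))
    cv2.imwrite(f"pics/{n}_z.png",cv2.resize(im[b-5:d+5,a-5:c+5,::-1],None,fx=5,fy=5,interpolation=cv2.INTER_CUBIC))
a=cv2.imread("pics/top_z.png");b=cv2.imread("pics/side_z.png");h=max(a.shape[0],b.shape[0])
o=np.zeros((h,a.shape[1]+b.shape[1],3),np.uint8);o[:a.shape[0],:a.shape[1]]=a;o[:b.shape[0],a.shape[1]:]=b;print(o.shape);cv2.imwrite("pics/z0.png",o)
E
```

```text
{'top': array([[377., 198.],
       [394., 253.],
       [318., 273.],
       [304., 218.]]), 'side': array([[310., 210.],
       [363., 219.],
       [337., 268.],
       [280., 253.]])}
lid [0.54304928 0.02392014 0.28197218 0.06587242] [ 1.6  0.3 -1.   0.7 -1.  -1.4 -0.1 -2.5  2.6 -0.9  0.5  2.3 -0.5  0.4
  0.2 -0.2]
top coaster ((482.6485900878906, 280.1859436035156), (46.441856384277344, 47.965370178222656), 130.0557861328125)
grey (476, 263, 39, 31)
side coaster ((424.9503173828125, 213.45318603515625), (26.179983139038086, 43.551116943359375), 99.56580352783203)
grey (414, 176, 32, 41)
(360, 775, 3)
```

View pics/z0.png

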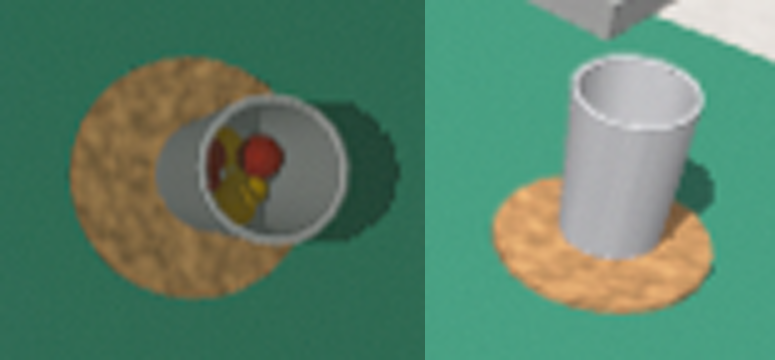

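```bash
cat >> h.py <<'E'
def slab(x0,x1,hy,z0,z1): return np.array([[x,y,z] for x in(x0,x1) for y in(-hy,hy) for z in(z0,z1)])
LID=slab(-.13,0,.085,.002,.008);TAB=slab(-.172,-.13,.012,0,.010)
def fill(n,P,sh):
    h=cv2.convexHull((proj(n,P)*16+0).astype(np.float32)).round().astype(np.int32);m=np.zeros(sh,np.uint8);cv2.fillConvexPoly(m,h,255,cv2.LINE_AA,4);return m/255.
def tri(p,n,z):  # pixel to world on plane z
    K,V=C[n]["K"],C[n]["V"];r=V[:3,:3].T@np.linalg.inv(K)@[*p,1];o=-V[:3,:3].T@V[:3,3];return o+r*(z-o[2])/r[2]
def down(yaw): # tool pointing down, tool y along yaw+90deg
    return R.from_euler("z",yaw)*R.from_euler("x",np.pi)
E
python3 - <<'E'
from h import *
from workcell import *
from scipy.optimize import minimize
I={n:cv2.imread(f"pics/{n}0.png")[:,:,::-1].copy() for n in C}
obs={};roi={"top":(285,180,420,300),"side":(260,190,390,300)}
for n in I:
    H,S,V=masks(I[n]);a,b,c,d=roi[n];w=np.zeros(H.shape,bool);w[b:d,a:c]=1
    m=((H>100)&(H<122)&(S>130)&(V>40)&w);z=np.zeros(H.shape,np.uint8);cv2.drawContours(z,[big(m,9)],-1,1,-1)
    t=np.zeros(H.shape,np.uint8);tb={"top":(348,262,372,290),"side":(348,232,376,254)}[n];t[tb[1]:tb[3],tb[0]:tb[2]]=(V<45)[tb[1]:tb[3],tb[0]:tb[2]]
    obs[n]=(np.maximum(z,t)>0).astype(float);print(n,z.sum(),t.sum())
def cost(p):
    return sum(np.abs(np.maximum(fill(n,lidpts(p,LID),obs[n].shape),fill(n,lidpts(p,TAB),obs[n].shape))-obs[n]).sum() for n in obs)
best=min((minimize(cost,[.543,.024,.28,a],method="Nelder-Mead",options=dict(initial_simplex=np.array([[.543,.024,.28,a]]+[[.543+.008*(i==0),.024+.008*(i==1),.28+.05*(i==2),a+.06*(i==3)] for i in range(4)]))) for a in(0,.06,.12)),key=lambda s:s.fun)
print("lid",best.x.round(4),best.fun)
p=best.x
print("at a=0 cost",minimize(lambda q:cost([*q,0]),p[:3],method="Nelder-Mead").fun)
print("tab",lidpts(p,[[-.158,0,.005]]))
rim=[tri((499.4,278.4),"top",.09),tri((432.2,183.2),"side",.09)];co=[tri((483,280),"top",.005),tri((425.3,213.4),"side",.005)]
print("rim",rim,"coaster",co)
cup=np.mean(rim,0)[:2]
print("lidIK")
for h in(0,np.pi):
  for a in(0,.8,1.57):
    P=lidpts([*p[:3],a],[[-.158,0,.005]])[0]; q=kinematics.solve_ik(P,down(p[2]+h).as_quat());print(h,a,P.round(3),None if q is None else np.round(q,2))
by=p[2]
def grasp(az,pitch,s): # tool z horizontal az, pitched down; tool y horizontal
    z=np.array([np.cos(az)*np.cos(pitch),np.sin(az)*np.cos(pitch),-np.sin(pitch)]);y=s*np.array([-np.sin(az),np.cos(az),0]);return R.from_matrix(np.c_[np.cross(y,z),y,z])
bx=np.array([np.cos(by),np.sin(by),0]);bb=np.array([-np.sin(by),np.cos(by),0])
for az in(-.5,-.25,0,.25):
  for pt in(.2,.35):
    for s in(1,-1):
      g=grasp(az,pt,s);q=kinematics.solve_ik([*cup,.055],g.as_quat())
      r=[]
      for th in(0,60,90,115,130):
        A=np.radians(th);G=R.from_euler("z",by-az)*g;Q=R.from_rotvec(-A*bx)*G
        u=np.cos(A)*np.array([0,0,1])+np.sin(A)*bb
        lo=-np.cos(A)*bb*1+np.array([0,0,-np.sin(A)]);lo=np.cos(A)*bb-np.array([0,0,np.sin(A)])
        lip=np.array([*p[:2],.10+.05*(th<80)])-.02*bb; gp=lip-.035*u-.032*lo-.01*bx
        k=kinematics.solve_ik(gp,Q.as_quat());r.append(None if k is None else np.round(k,1).tolist())
      print(az,pt,s,None if q is None else np.round(q,1).tolist(),[int(k is not None) for k in r],r[-2])
E
```

```text
top 4478 199
side 2995 193
lid [0.5417 0.0244 0.2772 0.1209] 947.2823529411764
at a=0 cost 1195.9019607843136
tab [[ 0.45392286 -0.00060729  0.09402519]]
rim [array([ 0.45687689, -0.29684464,  0.09      ]), array([ 0.45099946, -0.29278384,  0.09      ])] coaster [array([ 0.45581529, -0.28800879,  0.005     ]), array([ 0.4483907 , -0.28172434,  0.005     ])]
lidIK
0 0 [ 0.452 -0.001  0.075] [-0.01  0.35  2.13 -0.    0.66  1.29]
0 0.8 [0.502 0.013 0.187] [ 0.02  0.24  1.95 -0.    0.95  1.32]
0 1.57 [0.609 0.043 0.228] [ 0.07  0.35  1.69 -0.    1.11  1.36]
3.141592653589793 0 [ 0.452 -0.001  0.075] [-0.01  0.35  2.13  0.    0.66 -1.85]
3.141592653589793 0.8 [0.502 0.013 0.187] [ 0.02  0.24  1.95  0.    0.95 -1.83]
3.141592653589793 1.57 [0.609 0.043 0.228] [ 0.07  0.35  1.69  0.    1.11 -1.78]
-0.5 0.2 1 [-0.7, 1.2, 2.5, 2.9, 1.9, 1.5] [1, 1, 1, 1, 1] [-0.2, 1.2, 2.5, 2.8, 2.2, -0.6]
-0.5 0.2 -1 [-0.7, 1.2, 2.5, 2.9, 1.9, -1.7] [1, 1, 1, 1, 1] [-0.2, 1.2, 2.5, 2.8, 2.2, 2.5]
-0.5 0.35 1 [-0.7, 1.0, 2.5, 3.0, 1.6, 1.5] [1, 1, 1, 1, 1] [-0.0, 1.2, 2.5, 3.2, 2.3, -0.4]
-0.5 0.35 -1 [-0.7, 
[... 481 characters left out ...]
.5, 1.4] [1, 1, 1, 1, 1] [-0.2, 1.2, 2.5, 2.8, 2.2, -0.6]
0 0.2 -1 [-1.1, 1.0, 2.3, 2.0, 1.5, -1.8] [1, 1, 1, 1, 1] [-0.2, 1.2, 2.5, 2.8, 2.2, 2.5]
0 0.35 1 [-1.1, 0.9, 2.4, 2.1, 1.3, 1.5] [1, 1, 1, 1, 1] [-0.0, 1.2, 2.5, 3.2, 2.3, -0.4]
0 0.35 -1 [-1.1, 0.9, 2.4, 2.1, 1.3, -1.7] [1, 1, 0, 1, 1] [-0.0, 1.2, 2.5, 3.2, 2.3, 2.7]
0.25 0.2 1 [-1.2, 1.0, 2.2, 1.7, 1.4, 1.5] [1, 1, 1, 1, 1] [-0.2, 1.2, 2.5, 2.8, 2.2, -0.6]
0.25 0.2 -1 [-1.2, 1.0, 2.2, 1.7, 1.4, -1.6] [1, 1, 1, 1, 1] [-0.2, 1.2, 2.5, 2.8, 2.2, 2.5]
0.25 0.35 1 [-1.2, 0.9, 2.2, 1.7, 1.2, 1.6] [1, 1, 1, 1, 1] [-0.0, 1.2, 2.5, 3.2, 2.3, -0.4]
0.25 0.35 -1 [-1.2, 0.9, 2.2, 1.7, 1.2, -1.5] [1, 1, 0, 1, 1] [-0.0, 1.2, 2.5, 3.2, 2.3, 2.7]
```

```bash
cat >> h.py <<'E'
P0=np.array([.5417,.0244,.2772]);A0=.1209;CUP=np.array([.454,-.295]);COA=np.array([.452,-.285])
def tabtcp(a): return lidpts([*P0,a],[[-.158,0,.005]])[0]-[0,0,.002]
def snap(name,cams=("top","side")):
    from workcell import vision
    for n in cams: cv2.imwrite(f"pics/{n}_{name}.png",vision.read_camera(n)["frame"][:,:,::-1])
bx=R.from_euler("z",P0[2]).apply([1,0,0]);by=R.from_euler("z",P0[2]).apply([0,1,0]);UZ=np.array([0,0,1.])
def cupR(az,pitch,s=1):
    z=np.array([np.cos(az)*np.cos(pitch),np.sin(az)*np.cos(pitch),-np.sin(pitch)]);y=s*np.array([-np.sin(az),np.cos(az),0]);return R.from_matrix(np.c_[np.cross(y,z),y,z])
def pour(th,az,pitch,s,lipb,hz):
    """tilt th (deg) in azimuth az; lip at box-frame (x,y), height hz; returns grasp pos, quat"""
    A=np.radians(th);f=np.array([np.cos(az),np.sin(az),0]);ax=np.cross(UZ,f)
    T=R.from_rotvec(A*ax);lip=np.array([*P0[:2],hz])+lipb[0]*bx+lipb[1]*by
    return lip-T.apply(.035*UZ+.032*f),(T*cupR(az,pitch,s)).as_quat()
E
python3 - <<'E'
from h import *
from workcell import *
q=down(P0[2]).as_quat(); t=tabtcp(A0)
hand.move_gripper(.06,20)
bot.reach(t+[0,0,.08],q); bot.servo_line(t,velocity=.15)
hand.move_gripper(.0,20);o=get_obs();print("grip",o["gripper_width"],o["grip_force"],o["time_s"],o["wrist_force"].round(1) if hasattr(o["wrist_force"],"round") else o["wrist_force"])
for a in np.linspace(A0,1.57,9)[1:]: bot.servo_line(tabtcp(a),velocity=.12)
o=get_obs();print(o["gripper_width"],o["time_s"],np.round(o["wrist_force"],1),np.round(o["position"],3),tabtcp(1.57).round(3))
hand.move_gripper(.05);bot.servo_line(tabtcp(1.57)+[0,0,.07],velocity=.2)
snap("lid");print(get_obs()["time_s"])
for az in(.5,1.,1.4,P0[2]+np.pi/2):
  for pt in(.2,.35):
    for s in(1,-1):
      k=kinematics.solve_ik([*CUP,.055],cupR(az,pt,s).as_quat())
      r=[]
      for az2 in(P0[2]+np.pi/2,P0[2]+1.1):
       for th in(0,45,90,120,130):
        gp,Q=pour(th,az2,pt,s,(-.01,-.02),.10 if th>80 else .16)
        j=kinematics.solve_ik(gp,Q);r.append(j)
      print(round(az,2),pt,s,None if k is None else np.round(k,1).tolist(),[int(x is not None) for x in r],r[3] if r[3] is None else np.round(r[3],1).tolist())
E
```

```text
grip 0.023535272238379465 25.19644170999527 3.8667 [ 0.6 -3.6  1.2]
0.02357181795405311 7.0 [-1.3  5.2  2.1] [0.609 0.044 0.226] [0.609 0.044 0.226]
7.975
0.5 0.2 1 [-1.2, 1.0, 2.0, 1.4, 1.4, 1.7] [1, 1, 0, 1, 1, 1, 1, 1, 1, 1] [0.4, 0.5, 2.0, -0.9, 1.0, -2.4]
0.5 0.2 -1 [-1.2, 1.0, 2.0, 1.4, 1.4, -1.4] [1, 1, 1, 1, 1, 1, 1, 1, 1, 1] [0.4, 0.5, 2.0, -0.9, 1.0, 0.7]
0.5 0.35 1 [-1.2, 0.9, 2.1, 1.4, 1.3, 1.8] [1, 1, 1, 1, 1, 1, 1, 1, 1, 1] [0.4, 0.5, 2.0, -1.0, 1.1, -2.3]
0.5 0.35 -1 [-1.2, 0.9, 2.1, 1.4, 1.3, -1.3] [1, 1, 1, 1, 1, 1, 1, 1, 1, 1] [0.4, 0.5, 2.0, -1.0, 1.1, 0.9]
1.0 0.2 1 [-1.1, 1.0, 1.7, 1.0, 1.6, 1.9] [1, 1, 0, 1, 1, 1, 1, 1, 1, 1] [0.4, 0.5, 2.0, -0.9, 1.0, -2.4]
1.0 0.2 -1 [-1.1, 1.0, 1.7, 1.0, 1.6, -1.2] [1, 1, 1, 1, 1, 1, 1, 1, 1, 1] [0.4, 0.5, 2.0, -0.9, 1.0, 0.7]
1.0 0.35 1 [-1.1, 0.9, 1.8, 1.0, 1.5, 2.0] [1, 1, 1, 1, 1, 1, 1, 1, 1, 1] [0.4, 0.5, 2.0, -1.0, 1.1, -2.3]
1.0 0.35 -1 [-1.1, 0.9, 1.8, 1.0, 1.5, -1.2] [1, 1, 1, 1, 1, 1, 1, 1, 1, 1] [0.4, 0.5, 2.0, -1.0, 1.1, 0.9]
1.4 0.2 1 [-1.0, 1.1, 1.5, 0.8, 1.8, 2.0] [1, 1, 0, 1, 1, 1, 1, 1, 1, 1] [0.4, 0.5, 2.0, -0.9, 1.0, -2.4]
1.4 0.2 -1 [-1.0, 1.1, 1.5, 0.8, 1.8, -1.2] [1, 1, 1, 1, 1, 1, 1, 1, 1, 1] [0.4, 0.5, 2.0, -0.9, 1.0, 0.7]
1.4 0.35 1 [-1.0, 1.0, 1.5, 0.7, 1.7, 2.0] [1, 1, 1, 1, 1, 1, 1, 1, 1, 1] [0.4, 0.5, 2.0, -1.0, 1.1, -2.3]
1.4 0.35 -1 [-1.0, 1.0, 1.5, 0.7, 1.7, -1.2] [1, 1, 1, 1, 1, 1, 1, 1, 1, 1] [0.4, 0.5, 2.0, -1.0, 1.1, 0.9]
1.85 0.2 1 [-0.8, 1.2, 1.2, 0.5, 2.0, 1.9] [1, 1, 0, 1, 1, 1, 1, 1, 1, 1] [0.4, 0.5, 2.0, -0.9, 1.0, -2.4]
1.85 0.2 -1 [-0.8, 1.2, 1.2, 0.5, 2.0, -1.2] [1, 1, 1, 1, 1, 1, 1, 1, 1, 1] [0.4, 0.5, 2.0, -0.9, 1.0, 0.7]
1.85 0.35 1 [-0.8, 1.1, 1.3, 0.5, 1.9, 1.9] [1, 1, 1, 1, 1, 1, 1, 1, 1, 1] [0.4, 0.5, 2.0, -1.0, 1.1, -2.3]
1.85 0.35 -1 [-0.8, 1.1, 1.3, 0.5, 1.9, -1.2] [1, 1, 1, 1, 1, 1, 1, 1, 1, 1] [0.4, 0.5, 2.0, -1.0, 1.1, 0.9]
```

```bash
python3 -c "
import cv2,numpy as np
a=cv2.imread('pics/top_lid.png')[140:340,260:540];b=cv2.imread('pics/side_lid.png')[100:320,230:480]
a=cv2.resize(a,(392,280));b=cv2.resize(b,(400,280*400//318 and 280));cv2.imwrite('pics/l1.png',np.hstack([a,b]))"
```

```text
(no output)
```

View pics/side_lid.png

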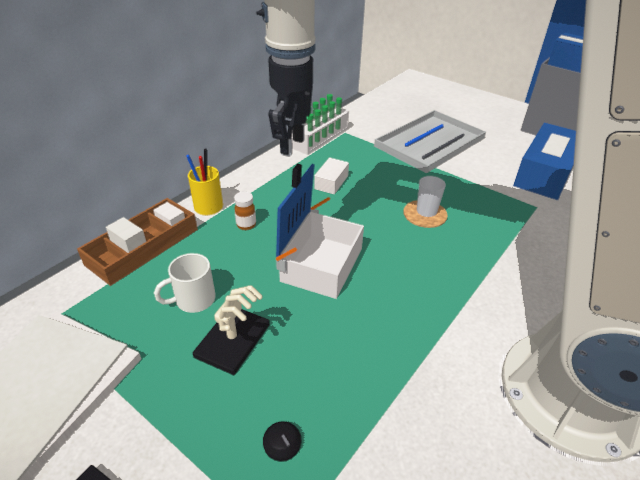

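```bash
sed -i 's/\.035\*UZ+\.032\*f/.040*UZ+.035*f/' h.py; cat >> h.py <<'E'
AZ=1.7;PT=.35;GQ=cupR(AZ,PT,-1).as_quat();TZ=R.from_quat(GQ).apply([0,0,1]);F=np.array([np.cos(AZ),np.sin(AZ),0])
GP=np.array([*CUP,.050])-.003*F
AP=P0[2]+np.pi/2
E
python3 - <<'E'
from h import *
from workcell import *
seq=[(0,.20),(40,.17),(70,.13),(85,.105),(95,.10),(105,.10),(115,.10),(128,.105)]
for th,h in seq: assert kinematics.solve_ik(*pour(th,AP,PT,-1,(-.015,-.02),h)) is not None,th
d=down(P0[2]).as_quat()
pre=GP-.13*TZ
bot.servo_line([.50,-.10,.36],velocity=.35)
hand.move_gripper(.085,40)
bot.reach(pre+[0,0,.2],GQ); bot.servo_line(pre,velocity=.25); bot.servo_line(GP,velocity=.12)
print(np.round(get_obs()["wrist_force"],1))
hand.move_gripper(.0,40);o=get_obs();print("w",o["gripper_width"],o["grip_force"],o["time_s"],np.round(o["wrist_force"],1))
assert o["gripper_width"]>.05
bot.servo_line(GP+[0,0,.17],velocity=.15)
o=get_obs();print("w",o["gripper_width"],o["time_s"],np.round(o["wrist_force"],1));snap("lift")
E
python3 -c "
import cv2,numpy as np
a=cv2.imread('pics/top_lift.png')[180:420,300:640];b=cv2.imread('pics/side_lift.png')[40:280,240:580]
cv2.imwrite('pics/l2.png',np.hstack([a,b]))"
```

```text
[-0.2 -0.1 -0. ]
w 0.05746690049369036 42.57254786090925 13.4667 [ 1.  -1.6  3.8]
w 0.057415225403422254 14.75 [ 0.4  0.6 -1.9]
```

View pics/l2.png

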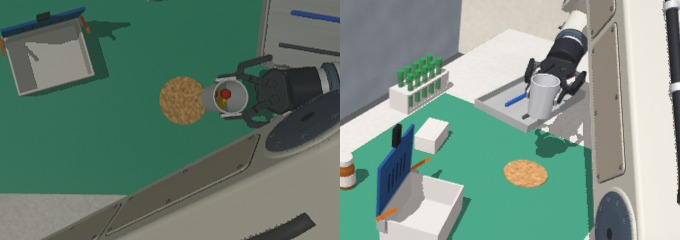

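The cup is held upright with the balls in it, and the coaster is fully visible at about (482,280) in the top image. The lid stands upright. Next I pour.

```bash
python3 - <<'E'
from h import *
from workcell import *
pr=lambda th,h:pour(th,AP,PT,-1,(-.015,-.02),h)
p,q=pr(0,.20); bot.servo_line(p,q,velocity=.22)
for th,h,v in[(40,.17,.08),(70,.13,.08),(85,.105,.05),(95,.10,.02),(105,.10,.02),(115,.10,.025),(128,.105,.03)]:
    p,q=pr(th,h);bot.servo_line(p,q,velocity=v)
bot.dwell(.5);o=get_obs();print(o["time_s"],o["gripper_width"],np.round(o["wrist_force"],1));snap("pour")
E
python3 -c "
import cv2,numpy as np
a=cv2.imread('pics/top_pour.png')[130:370,240:580];b=cv2.imread('pics/side_pour.png')[100:340,200:540]
cv2.imwrite('pics/l3.png',np.hstack([a,b]))"
```

```text
21.0583 0.05788157880549422 [ 0.5  0.2 -1.4]
```

View pics/l3.png

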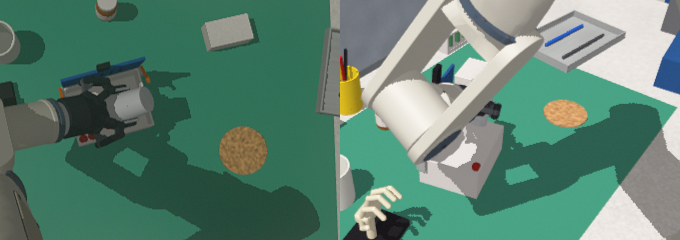

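```bash
python3 - <<'E'
from h import *
from workcell import *
pr=lambda th,h:pour(th,AP,PT,-1,(-.015,-.02),h)
for th,h,v in[(85,.13,.1),(40,.18,.1),(0,.22,.1)]:
    p,q=pr(th,h);bot.servo_line(p,q,velocity=v)
off=COA+.004*np.sign(0)-CUP
G2=GP+[*(off*.6),0.0]
bot.servo_line(G2+[0,0,.12],GQ,velocity=.25)
snap("after");o=get_obs();print(o["time_s"],o["gripper_width"],np.round(o["wrist_force"],1),G2)
a=cv2.imread('pics/top_after.png')[170:300,280:530];b=cv2.imread('pics/side_after.png')[130:310,240:480]
cv2.imwrite('pics/l4.png',np.hstack([cv2.resize(a,(400,300)),cv2.resize(b,(400,300))]))
E
```

```text
25.5917 0.05815701544132041 [ 0.7 -0.3 -0.4] [ 0.45318653 -0.29197499  0.05      ]
```

View pics/l4.png

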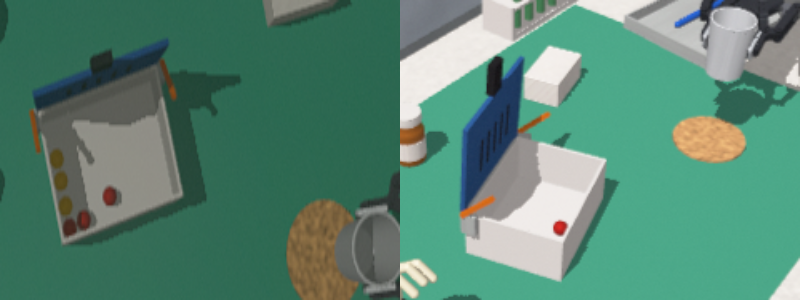

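All six balls lie in the box: three yellow, two red in the corner at the left and one red mid-floor. The coaster is clear. I lower the cup until the wrist force shows contact.

```bash
python3 - <<'E'
from h import *
from workcell import *
G2=GP+[*((COA-CUP)*.6),0.0]
bot.servo_line(G2+[0,0,.012],velocity=.15)
f0=np.array(get_obs()["wrist_force"])
for dz in np.arange(.010,-.007,-.001):
    bot.servo_line(G2+[0,0,dz],velocity=.05);f=np.array(get_obs()["wrist_force"])
    if f[2]-f0[2]>2: break
print(dz,f0.round(1),f.round(1))
hand.move_gripper(.085); o=get_obs();print(o["time_s"],np.round(o["position"],3))
p=np.array(o["position"]); bot.servo_line(p-.12*TZ,velocity=.15)
snap("cup");print(get_obs()["time_s"])
a=cv2.imread('pics/top_cup.png')[240:330,440:560];b=cv2.imread('pics/side_cup.png')[150:240,380:500]
cv2.imwrite('pics/l5.png',np.hstack([cv2.resize(a,(400,300),interpolation=cv2.INTER_CUBIC),cv2.resize(b,(400,300),interpolation=cv2.INTER_CUBIC)]))
E
```

```text
8.673617379884035e-18 [-0.3 -0.5 -0.5] [0.  0.2 2.5]
29.6 [ 0.453 -0.292  0.05 ]
30.65
```

View pics/l5.png

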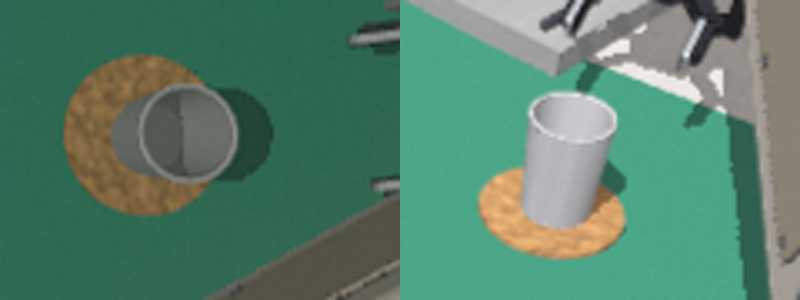

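```bash
python3 - <<'E'
from h import *
from workcell import *
q=down(P0[2]).as_quat(); p=np.array(get_obs()["position"])
bot.servo_line(p+[0,0,.25],velocity=.3)
bot.reach([.50,-.10,.36],q); hand.move_gripper(.05,20)
t=tabtcp(1.57); bot.servo_line(t+[0,0,.07],velocity=.25); bot.servo_line(t,velocity=.12)
hand.move_gripper(.0,20);print(get_obs()["gripper_width"])
for a in np.linspace(1.57,.785,6)[1:]: bot.servo_line(tabtcp(a),velocity=.12)
print(np.round(get_obs()["wrist_force"],1))
hand.move_gripper(.05);bot.servo_line(tabtcp(.785)+[0,0,.10],velocity=.15)
p=np.array(get_obs()["position"]);bot.servo_line([.40,-.2,.40],velocity=.3)
snap("half");print(get_obs()["time_s"])
b=cv2.imread('pics/side_half.png')[150:300,250:400];a=cv2.imread('pics/top_half.png')[175:300,285:410]
cv2.imwrite('pics/l6.png',np.hstack([cv2.resize(a,(400,400),interpolation=cv2.INTER_CUBIC),cv2.resize(b,(400,400),interpolation=cv2.INTER_CUBIC)]))
E
```

```text
0.02370043819525789
[ 4.2  2.3 -6.6]
39.9333
```

View pics/l6.png

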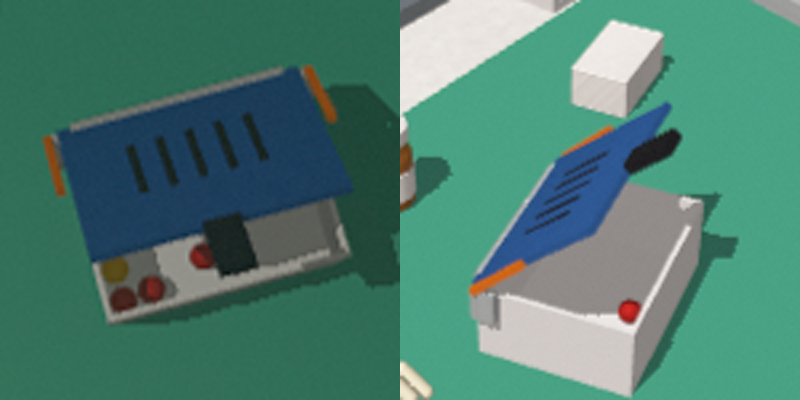

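```bash
cat > fit.py <<'E'
from h import *
from scipy.optimize import minimize
def fit(name,free=True):
    obs={}
    for n,r in(("top",(285,170,420,300)),("side",(250,150,380,300))):
        im=cv2.imread(f"pics/{n}_{name}.png")[:,:,::-1].copy();H,S,V=masks(im);a,b,c,d=r;w=np.zeros(H.shape,bool);w[b:d,a:c]=1
        z=np.zeros(H.shape,np.uint8);cv2.drawContours(z,[big((H>100)&(H<122)&(S>130)&(V>40)&w,9)],-1,1,-1);obs[n]=z.astype(float)
        if n=="top":  # tab hides part of nothing but near edge
            pass
    def cost(p,cams=("top","side")): return sum(np.abs(fill(n,lidpts(p,LID),obs[n].shape)-obs[n]).sum() for n in cams)
    x0=np.array([*P0,.785]);D=np.diag([.006,.006,.04,.06])
    for cams in(("top","side"),("top",),("side",)):
        s=minimize(cost,x0,args=(cams,),method="Nelder-Mead",options=dict(initial_simplex=np.vstack([x0,x0+D])));print(cams,s.x.round(4),round(s.fun))
    g=np.arange(.60,.95,.01);print("fixed",g[np.argmin([cost([*P0,a]) for a in g])])
    # orange pointers: expected axis vs observed
    for n in("top","side"):
        im=cv2.imread(f"pics/{n}_{name}.png")[:,:,::-1].copy();H,S,V=masks(im);m=((H>5)&(H<18)&(S>170)&(V>90));r=(285,170,420,300) if n=="top" else (250,180,380,300)
        z=np.zeros(H.shape,np.uint8);z[r[1]:r[3],r[0]:r[2]]=m[r[1]:r[3],r[0]:r[2]];k,_,st,ce=cv2.connectedComponentsWithStats(z)
        for i in range(1,k):
            if st[i,4]>15:print(n,"orange",ce[i].round(1),st[i])
        print("pred mid",[proj(n,lidpts([*P0,np.pi/4],[[-.03,y,0]]))[0].round(1) for y in(.092,-.092)],"ends",[proj(n,lidpts([*P0,np.pi/4],[[-x,.092,0]]))[0].round(1) for x in(0,.06)])
import sys;fit(sys.argv[1])
E
python3 fit.py half
```

```text
('top', 'side') [0.537  0.0237 0.2743 0.7991] 617
('top',) [0.5381 0.0216 0.2841 0.8257] 168
('side',) [0.5346 0.0251 0.2614 0.7841] 216
fixed 0.7500000000000001
top orange [384.8 204. ] [380 196  10  17  49]
top orange [301.4 226.6] [299 218   6  18  41]
pred mid [array([301.4, 227.8]), array([384.4, 205.7])] ends [array([299.4, 219.7]), array([303.5, 236.2])]
side orange [251.3 208.8] [250 205   4   9  30]
side orange [285.8 253.9] [276 248  21  13  68]
pred mid [array([285.6, 254.4]), array([320. , 203.9])] ends [array([276.5, 259.2]), array([295.1, 249.4])]
```

```bash
python3 -c "
from workcell import *
bot.dwell(.3);print(hand_in())"
```

```text
the job is handed in; nothing more can be done
None
```

The job is handed in: all six balls are in the box, the empty cup stands on its coaster, and the lid is half open (measured at about 45°, give or take 2°). It took about 40 s, and the other things on the desk were not touched as far as the pictures show.

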